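# Snap a covered ceiling sensor into its back box and draw off the dust cover

### The arm

A 6-joint arm with a two-finger parallel gripper is mounted at the origin on a cart in front of the work surface, level with it; the furniture and walls round the work are solid. World frame = base frame: x ahead of the robot, y to its left, z up, the work surface at z = 0. Lengths are in m, angles in rad, forces in N, time in s.
With the tool pointing down it reaches from about 0.3 to 0.775 m from the base axis. Payload 14.6 kg.
Tool frame: the origin (TCP) lies on the centre line of the jaws, within the pads' length; the fingertips stand ctrl.tcp_to_tips ahead of it and the grasp point (between the pads) lies 2 mm behind it (ctrl.tcp_to_tips is the distance from the TCP to the fingertips, in m); z points along the fingers, y is the line along which they close (so a half turn about z gives the same grasp; the last joint's range is limited). The gripper opens to 94 mm and grips with 3 to 60 N. Pads are 16 mm wide; open, the fingers measure 119 mm over their backs; the gripper's body (75 mm by 177 mm) begins 78 mm behind the grasp point.
Start: joints at [1.192, 0.3, 1.521, -0, 1.321, -0.067], TCP at [0.169, 0.523, 0.222] pointing down, gripper open.
Joint ranges: [-3.03, 3.03], [-0.79, 2.21], [0.23, 2.52], [-1.04, 4.18], [0, 3.07], [-2.55, 2.55]. Speed limits (rad/s): [2.22, 2.22, 2.57, 3.14, 3.14, 3.14].

### API

Orientations are given as [roll, pitch, yaw] about the fixed x, y, z axes, in that order (R = Rz(yaw) Ry(pitch) Rx(roll)).
In Python, from station import telemetry, viewer, hand_in, ctrl gives the robot as it stands.
- The arm moves only by the tool step_arm, never from a script. Its argument "plan" is a list of rows, each an object of numbers: "dx", "dy", "dz": the shift along the tool's x, y, z scaled (see below); "rx", "ry", "rz": the turn, a rotation vector about the tool's x, y, z scaled (see below); "claw": the closure, from 0 (fully open) to 1 (shut). In form: [{"dx": .., "dy": .., "dz": .., "rx": .., "ry": .., "rz": .., "claw": ..}, ...]. A call has 1 to 10 rows; each row shifts and turns the commanded pose from where the row before left it, along the tool's axes as they then stand; what a row does not reach is not made up. The controller multiplies each number of a shift by 0.1 m and each number of a turn by 90 degrees. A row lasts 1/10 s, in which the tool goes at most 50 mm and 8.59 degrees, less where a joint would pass 70% of its speed; a pose out of reach is approached as far as the arm can. A call with a number of a shift or a turn outside -1 to 1 is refused whole. A call with a gripper value outside its range is refused whole. The fingers move at their own pace and stop on an object; "grip_force" is the grip in N (left out, the last holds). Time passes only in rows, so rows that do not move let the fingers close. It gives the time, the measured TCP pose, the force, the opening and the grip force at its end, in the units of the state.
- telemetry.get_obs(): the state, without advancing time (a new reading comes with each control period).
- viewer.camera(name): name is "side" or "top"; returns a dict with "img" (400x640x3 uint8, red, green, blue), "z_map" (400x640 float32, m along the optical axis (not along the pixel's ray), 0 where there is no reading), "fx", "fy", "cx", "cy" (pixels), "R" (3x3) and "t" (3): a world point X has camera coordinates R X + t. Camera axes: x right, y down, z forward; pixel columns grow to the right and rows downward; lengths in m; the calibration is good to about 2 mm. A picture is of the moment at which its call begins.
- hand_in(): hands the job in; it is judged then, once.
Trained networks look in a picture, given as the dict that the camera call returned (one of the last four; its "shot" number tells which), for a name from the list of things; names that differ only in an ending like _2 or _b are one class to them, and where a whole thing is asked for, a point or a joint stands for the part that bears it (a point fixed in the world has none). Each returns a list of dicts, best first, with "score" (0 to 1); they miss things now and then, are a little off and sometimes report something else, mostly with a low value. They report only what shows in the picture. A call takes as long as a camera call. They do not tell look-alikes from the thing itself.
- viewer.recognise(target, picture): "rect" ([left, top, right, bottom] in pixels, round what is visible of it).
The state is a dict: "time_s": time; "qpos": joint angles; "joint_vel": joint speeds; "tau": joint torques, N m; "ee_pos": TCP position; "eef_rot": TCP orientation; "force": force on the tool from outside, world axes, zero at the start; "moment": the same for the moment, N m; "grip_width": finger opening in m; "grip_force": force on a finger pad.
Only numpy, scipy, OpenCV 4.12 (cv2) and the standard library are available. Lean on these libraries where they do the work, as an engineer would, in place of code of your own. Each camera call takes 0.05 s, during which the arm holds its last target. There are 200 camera calls.

### The job

A ceiling sensor is being made up on the test board: push the back box's open grey terminal door over and down until it clicks shut on its catch, because it leans over the sensor's socket. Then lift the sensor head and the orange dust cover together by the cover's grip bar, set the pair square into the socket and press until the head snaps home with its flange flat on the box, and draw the cover straight up off the head, which has to stay fully home; the cover must not come off the head before that. Finish with the cover still held in the gripper, upright and well above the head (at least 5 cm clear), and leave the things lying around where they are.

Things in the scene. Friction and masses are not known exactly. Their poses are not given: they have to be found in the camera images.
- back_box: White back box, 164 x 84 x 34 mm, on a plywood board 226 x 118 x 12 mm fixed to the bench. Origin: centre of the board's underside. Box top is 46 mm above the bench. x runs lengthwise from the wiring chamber (x -82 to -2 mm, black cable entry and grey conduit stub at its end) to the sensor's half (x -2 to +82 mm).
- seat (a point): Centre of the socket's mouth in the box's flat top, at (40, 0, 46) mm in the box frame. The socket is a pocket 43 mm (box x) by 37 mm (box y), 16 mm deep, with a sprung brass clip in the middle of each 43 mm side. Pushing the head in takes about 6 to 10 N over the last 7 mm, then it snaps down; pulling it out takes as much.
- terminal_door (a joint): Angle of the grey terminal door, rad: 0 = shut on its catch, about 0.1 = lying on the catch unlatched, 1.85 to 2.15 at the start = open, leaning over the socket (stop at 2.2). A plate 76 mm wide (box y) and 76 mm long from the hinge; its top is 49 mm above the bench when shut. Stiff hinge, stays where left. About 6 to 9 N down near its free edge snaps it past the catch.
- door_hinge (a point): Middle of the hinge line, at (-2, 0, 48) mm in the box frame; the hinge axis is box y. At angle a the door's free edge stands at box x = -2 - 76 cos(a), z = 48 + 76 sin(a) mm.
- door_edge (a point): Middle of the door's free edge, on its outer face (on top when shut); moves with the door.
- sensor_head: Round white sensor head (inner lid), 72 mm across, 51 mm high, 0.09 kg, black lens on top. Origin: centre of the tip of the plug under it; z up. The plug is rectangular, 40 mm (x) by 34 mm (y), 13 mm long; at the start the head stands on it on the bench. Flange from z = 13 to 21 mm. It fits the socket with its x along box x, either way round, 1.5 mm clearance a side.
- head_flange (a point): Centre of the underside of the head's flange, 13 mm above the plug's tip. Lies on point seat when the head is home.
- dust_cover: Orange cup (outer lid), 64 mm across, 0.04 kg, over the head; its rim rests on the flange, two sprung lugs hold it. Origin: centre of its rim, 21 mm above the head's origin while on; x along the head's x. Roof at z = 34 mm; on it a grip bar 36 mm long (x), 13 mm thick (y), up to z = 59.5 mm. The lugs carry the head when lifted by the bar and let go at about 3 to 4.5 N.
- cover_grip (a point): Point to grip: middle of the grip bar, 49 mm above the cover's rim, 70 mm above the plug's tip; pinch across the cover's y (13 mm).
- driver_red: red-handled screwdriver lying flat, 28 x 210 x 28 mm; a bystander, leave it alone; origin at the centre of its underside
- tape_black: roll of black tape lying flat, 58 mm across, 19 mm high; a bystander, leave it alone; origin at the centre of its underside
- gland: black cable gland standing, 23 x 20 x 39 mm; a bystander, leave it alone; origin at the centre of its underside
- breaker_c: white single-pole breaker with a red lever standing, 18 x 89 x 78 mm; a bystander, leave it alone; origin at the centre of its underside
Mind the look-alikes: they are no part of the job. What is shaped like the sensor_head but purple is not meant.

How it is judged:
On the way, in this order (a step that is already met when the one before it is completed fails the run):
1. the terminal door is snapped shut on its catch (below 0.04 rad) (value of joint terminal_door below 0.04 rad), for 0.2 s.
2. the head is home in the socket (flange within 3 mm of the seat, level) with the dust cover still on it (distance between head_flange and seat below 0.003 m and angle between sensor_head's own z axis and vertical below 0.05 rad and z of dust_cover in the frame of sensor_head below 0.025 m and value of joint terminal_door below 0.04 rad), for 0.2 s.
At the end, for the whole second after the job is handed in: Terminal door shut on its catch (below 0.04 rad); sensor head home (flange within 3 mm of the seat, level within 0.05 rad), not touched; dust cover still in the gripper, upright within 0.3 rad, at least 5 cm above where it sat on the head, touching neither head nor box (value of joint terminal_door below 0.04 rad and distance between head_flange and seat below 0.003 m and angle between sensor_head's own z axis and vertical below 0.05 rad and z of dust_cover in the frame of sensor_head above 0.071 m and contact force between the fingers and dust_cover above 0.5 N and contact force between each of dust_cover, the fingers and sensor_head below 0.05 N and contact force between dust_cover and back_box below 0.05 N and angle between dust_cover's own z axis and vertical below 0.3 rad and linear speed of dust_cover below 0.03 m/s); the arm keeps its last pose, push and grip.
It fails at once if the dust cover comes off the head while the head is not home in the socket (z of dust_cover in the frame of sensor_head above 0.031 m and distance between head_flange and seat above 0.006 m).
It fails at once if a thing lying around is moved by more than 3 cm (distance of any of driver_red, tape_black, gland, breaker_c from where it was at the start of the episode above 0.03 m).
It also fails if it takes over 61 s, if anything falls off the work surface, if the arm or the gripper's body presses on something with over 40 N, if the wrist force passes 120 N, or if a joint passes its speed limit or range.

## Working session

There is one attempt and no reset: what is moved stays moved. The work goes in short steps, Python scripts to look and compute and a tool call to move; the robot and the scene stay as the last step left them, time stands still between calls to the robot, and variables do not carry over. Pictures are saved under pics/ and viewed, at most 10 in all, crops included, and the job is handed in when it is done.

Besides the shell and the picture viewer there is one more tool, called after "Call:" as name(argument=value, ...), one argument or row to a line, values as JSON. step_arm: Moves the arm, as the interface text tells. Shifts and turns lie within -1 to 1; 1 stands for 0.1 m of shift or 90 degrees of turn. Its arguments: {"type":"object","properties":{"plan":{"type":"array"},"grip_force":{"type":"number"}},"required":["plan"]}

```bash
mkdir -p pics; ls
cat > h.py <<'E'
import numpy as np, cv2
from station import telemetry, viewer, hand_in, ctrl
def pts(p):
    z=p["z_map"]; v,u=np.indices(z.shape)
    c=np.stack([(u-p["cx"])/p["fx"]*z,(v-p["cy"])/p["fy"]*z,z],-1)
    return (c-p["t"])@p["R"]
def save(p,n,box=None,s=1):
    im=p["img"]
    if box: im=im[box[1]:box[3],box[0]:box[2]]
    cv2.imwrite("pics/"+n,cv2.resize(im[:,:,::-1],None,fx=s,fy=s,interpolation=cv2.INTER_CUBIC))
E
python3 - <<'E'
from h import *
for n in ["top","side"]:
    p=viewer.camera(n); save(p,n+"1.png")
    P=pts(p); print(n,"campos",(-p["R"].T@p["t"]).round(3),p["fx"])
    for t in ["back_box","terminal_door","sensor_head","dust_cover","driver_red","tape_black","gland","breaker_c"]:
        for d in viewer.recognise(t,p)[:3]:
            r=[int(x) for x in d["rect"]]; u,v=(r[0]+r[2])//2,(r[1]+r[3])//2
            print(t,round(d["score"],2),r,P[v,u].round(3))
print(ctrl.tcp_to_tips, telemetry.get_obs())
E
```

```text
pics
top campos [0.327 0.032 1.077] 394.70831742485166
back_box 0.57 [257, 168, 348, 221] [0.507 0.092 0.048]
terminal_door 0.65 [303, 173, 319, 205] [0.513 0.067 0.091]
sensor_head 0.64 [231, 231, 261, 258] [0.373 0.233 0.052]
sensor_head 0.56 [227, 151, 250, 177] [0.587 0.266 0.046]
dust_cover 0.89 [393, 156, 425, 179] [ 0.576 -0.186  0.079]
driver_red 0.83 [393, 233, 469, 250] [ 0.39  -0.253  0.018]
tape_black 0.7 [320, 229, 340, 256] [ 0.384  0.016 -0.002]
tape_black 0.28 [257, 169, 349, 219] [0.505 0.089 0.057]
gland 0.56 [372, 211, 379, 222] [ 0.452 -0.102  0.038]
breaker_c 0.81 [192, 217, 211, 247] [0.401 0.347 0.066]
side campos [ 0.113 -0.524  0.645] 376.8025055682728
back_box 0.92 [277, 166, 355, 237] [0.504 0.06  0.03 ]
terminal_door 0.75 [299, 172, 334, 193] [0.508 0.066 0.085]
sensor_head 0.64 [224, 171, 249, 193] [0.365 0.224 0.04 ]
sensor_head 0.58 [292, 141, 316, 161] [0.588 0.25  0.041]
sensor_head 0.46 [395, 249, 427, 277] [ 0.552 -0.22   0.046]
dust_cover 0.74 [397, 236, 424, 269] [ 0.564 -0.203  0.056]
driver_red 0.94 [315, 286, 402, 364] [ 0.388 -0.258  0.016]
ta
[... 245 characters left out ...]
 169] [0.404 0.341 0.045]
0.017 {'time_s': 0.9, 'qpos': array([ 1.19240971e+00,  2.99922508e-01,  1.52097762e+00,  9.22324414e-06,
        1.32071981e+00, -6.66154208e-02]), 'joint_vel': array([ 0.00030186, -0.00104837,  0.00059361, -0.00028429,  0.00167119,
        0.00142665]), 'tau': array([-1.40945664e-03, -5.31674016e+01, -3.52899957e+01,  7.07326247e-02,
        2.14590743e-02,  4.23190750e-05]), 'ee_pos': array([0.16871638, 0.52347756, 0.22244271]), 'eef_rot': array([-3.14156603e+00, -1.07323068e-05,  2.82981918e+00]), 'force': array([ 0.61405997,  0.56472481, -0.54627372]), 'moment': array([ 0.05691884, -0.01063315,  0.0008406 ]), 'grip_force': 0.0, 'grip_width': 0.09412303627603989}
```

Run:
```python
from h import *
a=cv2.imread("pics/top1.png")[140:270,180:480]; b=cv2.imread("pics/side1.png")[130:370,200:440]
cv2.imwrite("pics/topc.png",cv2.resize(a,None,fx=2.6,fy=2.6,interpolation=cv2.INTER_CUBIC))
cv2.imwrite("pics/sidec.png",cv2.resize(b,None,fx=2.5,fy=2.5,interpolation=cv2.INTER_CUBIC))
```

```text
(no output)
```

View pics/topc.png

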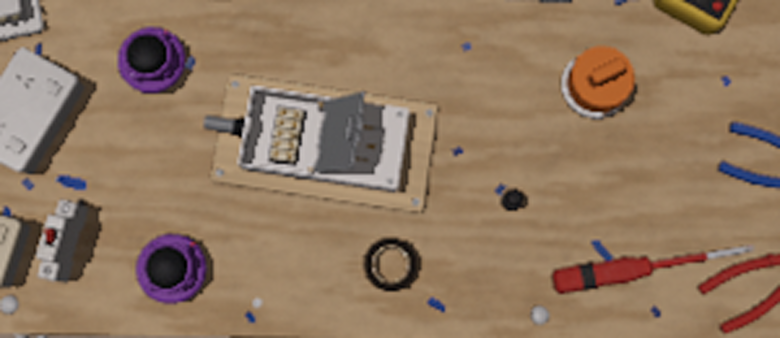

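View pics/sidec.png

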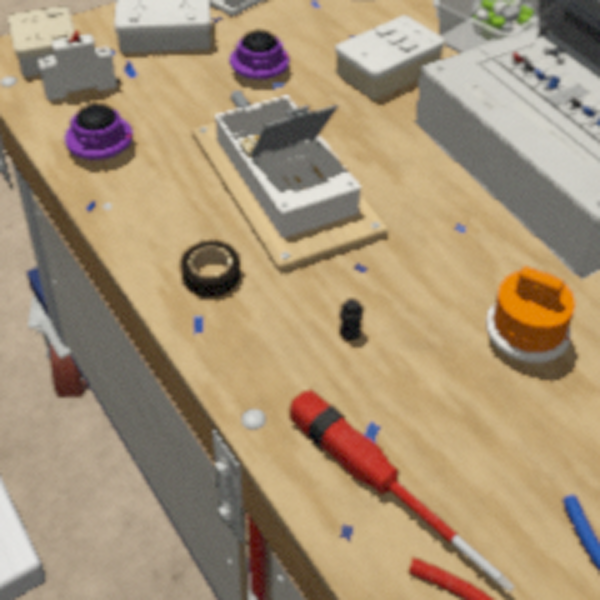

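Run:
```python
from h import *
def rect(Q): 
    (c,s,a)=cv2.minAreaRect((Q[:,:2]*1000).astype(np.float32)); return np.round(c,1),np.round(s,1),round(a,1),len(Q)
for n in ["top","side"]:
    p=viewer.camera(n);P=pts(p);X,Y,Z=P[...,0],P[...,1],P[...,2]
    im=p["img"].astype(int); ok=p["z_map"]>0
    near=ok&(abs(X-.5)<.1)&(abs(Y-.08)<.16)
    print(n,"box",rect(P[near&(Z>.036)&(Z<.052)]),"board+box",rect(P[near&(Z>.0065)&(Z<.052)&(im[...,0]>0)]))
    d=P[near&(Z>.058)]; print("door",rect(d),d[:,2].max(), np.linalg.svd(d-d.mean(0))[2][2] if len(d)<3000 else '')
    cn=ok&(abs(X-.57)<.06)&(abs(Y+.195)<.06)
    og=(im[...,0]>150)&(im[...,2]<90)
    Q=P[cn&og]; print("cover",rect(Q),Q.mean(0)); 
    Q=P[cn&(Z>.066)];print("bar",rect(Q),Q.mean(0),Q[:,2].max(),Q.min(0))
    Q=P[cn&(Z>.045)&(Z<.06)&og];print("roof",rect(Q),Q.mean(0))
    Q=P[cn&(Z>.008)];print("head",rect(Q))
    q=P[cn&ok&~og&(Z<.006)];print("table z",np.median(q[:,2]))
```

```text
top box (array([501.2, 126.5]), array([139.4, 262. ]), 15.9, 730) board+box (array([500.1,  91.3]), array([198.7, 295.3]), 0.3, 3192)
door (array([510. ,  68.4]), array([40.2, 75.7]), 83.5, 397) 0.12131659284415318 [0.11781125 0.85421568 0.50639518]
cover (array([ 585.3, -202.2]), array([67.2, 84. ]), 42.0, 406) [ 0.57810155 -0.19638679  0.05798283]
bar (array([ 578.2, -197. ]), array([12.7, 37.4]), 26.8, 77) [ 0.57707873 -0.19559091  0.07905639] 0.08521574329577385 [ 0.565349   -0.21539677  0.06965037]
roof (array([ 577.8, -197.5]), array([62. , 62.1]), 80.6, 331) [ 0.57744011 -0.19580239  0.05531937]
head (array([ 576.5, -195.5]), array([67.1, 67. ]), 89.1, 599)
table z 0.00039010604663829054
side box (array([501.1, 123.2]), array([140.5, 263.2]), 15.3, 1033) board+box (array([483.7, 114. ]), array([278.1, 196.9]), 82.3, 2822)
door (array([508.6,  63.3]), array([37.1, 75.7]), 84.5, 315) 0.12051407321887989 [-0.12320031 -0.86773845 -0.48150978]
cover (array([ 578.4, -205.9]), array([72.8, 72.6]), 45.7, 426) [ 0.57092585 -0.20444348  0.05997322]
bar (array([ 577.4, -199.7]), array([15.8, 36.1]), 25.2, 164) [ 0.57465469 -0.20149124  0.0765385 ] 0.08319924982282714 [ 0.56455415 -0.21718863  0.06622087]
roof (array([ 576.9, -200.4]), array([60.8, 62.4]), 63.1, 329) [ 0.56934333 -0.2054644   0.05540173]
head (array([ 575.3, -201.5]), array([66.7, 66.9]), 79.1, 1044)
table z 0.0005778863650236784
```

```bash
cat >> h.py <<'E'
from scipy.spatial.transform import Rotation as Ro
from scipy.optimize import minimize
def box2w(c,yaw,p): 
    a=np.radians(yaw); x,y,z=np.array(p)/1000.
    return np.array([c[0]+x*np.cos(a)-y*np.sin(a),c[1]+x*np.sin(a)+y*np.cos(a),z])
def goto(pos,yaw,cur=None):
    """tool-frame shift (cmd units) then rz (cmd units) from the current/measured pose; tool down"""
    o=telemetry.get_obs() if cur is None else cur
    R=Ro.from_euler("xyz",o["eef_rot"]); d=R.inv().apply(np.array(pos)-o["ee_pos"])
    T=Ro.from_euler("xyz",[np.pi,0,np.radians(yaw)])
    return (d/0.1).round(3),((R.inv()*T).as_rotvec()/(np.pi/2)).round(3)
E
python3 - <<'E'
from h import *
C=np.array([.507,.092])
for n in ["top","side"]:
    p=viewer.camera(n);P=pts(p);ok=p["z_map"]>0
    for nm,lo,hi,L,W in [("board",.007,.05,.226,.118),("box",.03,.05,.164,.084)]:
        x=(P[...,:2]-C)@np.array([[np.cos(np.radians(-98)),-np.sin(np.radians(-98))],[np.sin(np.radians(-98)),np.cos(np.radians(-98))]])
        m=ok&(abs(x[...,0])<.123)&(abs(x[...,1])<.07)&(P[...,2]>lo)&(P[...,2]<hi)
        k=cv2.morphologyEx(m.astype(np.uint8),cv2.MORPH_OPEN,np.ones((3,3),np.uint8))>0
        Q=P[k]; r=cv2.minAreaRect((Q[:,:2]*1000).astype(np.float32)); print(n,nm,r,len(Q))
    r=None
E
```

```text
top board ((513.936767578125, 93.93742370605469), (237.55963134765625, 118.5611343383789), 82.22843170166016) 3020
top box ((515.771484375, 109.2760009765625), (206.6683807373047, 84.62266540527344), 82.25352478027344) 580
side board ((511.9058837890625, 91.21023559570312), (240.22802734375, 118.83856964111328), 82.9019546508789) 2680
side box ((514.3040161132812, 105.6898193359375), (210.89918518066406, 85.29927062988281), 82.56370544433594) 1230
```

Run:
```python
from h import *
c=(.512,.0865);yw=-97.6
t=box2w(c,yw,(75,0,200)); print(t,goto(t,82.4))
```

```text
[0.50208077 0.01215883 0.2       ] (array([-4.741, -3.844,  0.225]), array([-0.   ,  0.   ,  0.886]))
```

Call:
step_arm(
  plan=[
    {"dx":-0.34,"dy":-0.27,"dz":0,"claw":1},
    {"dx":-0.34,"dy":-0.27,"dz":0,"claw":1},
    {"dx":-0.34,"dy":-0.27,"dz":0,"claw":1},
    {"dx":-0.34,"dy":-0.27,"dz":0,"claw":1},
    {"dx":-0.34,"dy":-0.27,"dz":0,"claw":1},
    {"dx":-0.34,"dy":-0.27,"dz":0,"claw":1},
    {"dx":-0.34,"dy":-0.27,"dz":0,"claw":1},
    {"dx":-0.34,"dy":-0.27,"dz":0,"claw":1},
    {"dx":-0.34,"dy":-0.27,"dz":0,"claw":1},
    {"dx":-0.34,"dy":-0.27,"dz":0,"claw":1},
  ],
  grip_force=20,
)

```text
$.plan[0]: bad value
```

Call:
step_arm(
  plan=[
    {"rz":0.09,"claw":1},
    {"rz":0.09,"claw":1},
    {"rz":0.09,"claw":1},
    {"rz":0.09,"claw":1},
    {"rz":0.09,"claw":1},
    {"rz":0.09,"claw":1},
    {"rz":0.09,"claw":1},
    {"rz":0.09,"claw":1},
    {"rz":0.09,"claw":1},
    {"rz":0.076,"claw":1},
  ],
)

```text
$.plan[0]: bad value
```

Run:
```python
from h import *
c=(.512,.0865);yw=-97.6
t=box2w(c,yw,(75,0,117)); print(goto(t,82.4), {k:telemetry.get_obs()[k] for k in ("time_s","ee_pos","eef_rot","force","grip_width")})
```

```text
(array([-4.741, -3.844,  1.055]), array([-0.   ,  0.   ,  0.886])) {'time_s': 1.1, 'ee_pos': array([0.16871668, 0.52345299, 0.22241318]), 'eef_rot': array([-3.14150412e+00,  1.86292246e-05,  2.82983699e+00]), 'force': array([ 0.72553714, -0.39785872, -0.40179879]), 'grip_width': 0.09400682580777167}
```

Call:
step_arm(
  plan=[
    {"dx":-0.34,"dy":-0.27,"dz":0,"rx":0,"ry":0,"rz":0,"claw":1},
    {"dx":-0.34,"dy":-0.27,"dz":0,"rx":0,"ry":0,"rz":0,"claw":1},
    {"dx":-0.34,"dy":-0.27,"dz":0,"rx":0,"ry":0,"rz":0,"claw":1},
    {"dx":-0.34,"dy":-0.27,"dz":0,"rx":0,"ry":0,"rz":0,"claw":1},
    {"dx":-0.34,"dy":-0.27,"dz":0,"rx":0,"ry":0,"rz":0,"claw":1},
    {"dx":-0.34,"dy":-0.27,"dz":0,"rx":0,"ry":0,"rz":0,"claw":1},
    {"dx":-0.34,"dy":-0.27,"dz":0,"rx":0,"ry":0,"rz":0,"claw":1},
    {"dx":-0.34,"dy":-0.27,"dz":0,"rx":0,"ry":0,"rz":0,"claw":1},
    {"dx":-0.34,"dy":-0.27,"dz":0,"rx":0,"ry":0,"rz":0,"claw":1},
    {"dx":-0.34,"dy":-0.27,"dz":0,"rx":0,"ry":0,"rz":0,"claw":1},
  ],
  grip_force=20,
)

```text
time_s: 2.1
ee_pos: [0.4102, 0.1605, 0.2227]
eef_rot: [3.141, 0.001, 2.83]
force: [-0.1, 1.3, -0.8]
grip_width: 0.0178
grip_force: 0.0
```

Call:
step_arm(
  plan=[
    {"dx":0,"dy":0,"dz":0,"rx":0,"ry":0,"rz":0.09,"claw":1},
    {"dx":0,"dy":0,"dz":0,"rx":0,"ry":0,"rz":0.09,"claw":1},
    {"dx":0,"dy":0,"dz":0,"rx":0,"ry":0,"rz":0.09,"claw":1},
    {"dx":0,"dy":0,"dz":0,"rx":0,"ry":0,"rz":0.09,"claw":1},
    {"dx":0,"dy":0,"dz":0,"rx":0,"ry":0,"rz":0.09,"claw":1},
    {"dx":0,"dy":0,"dz":0,"rx":0,"ry":0,"rz":0.09,"claw":1},
    {"dx":0,"dy":0,"dz":0,"rx":0,"ry":0,"rz":0.09,"claw":1},
    {"dx":0,"dy":0,"dz":0,"rx":0,"ry":0,"rz":0.09,"claw":1},
    {"dx":0,"dy":0,"dz":0,"rx":0,"ry":0,"rz":0.09,"claw":1},
    {"dx":0,"dy":0,"dz":0,"rx":0,"ry":0,"rz":0.076,"claw":1},
  ],
)

```text
time_s: 3.1
ee_pos: [0.4095, 0.1622, 0.2225]
eef_rot: [3.141, -0.0, 1.432]
force: [0.3, -0.4, -0.3]
grip_width: 0.0001
grip_force: 0.0
```

Run:
```python
from h import *
c=(.512,.0865);yw=-97.6
t=box2w(c,yw,(75,0,117)); print(goto(t,82.4), {k:telemetry.get_obs()[k] for k in ("time_s","ee_pos","eef_rot","force","grip_width")})
```

```text
(array([-1.358,  1.124,  1.055]), array([ 0.   , -0.   , -0.004])) {'time_s': 3.1, 'ee_pos': array([0.40950642, 0.1621881 , 0.22251555]), 'eef_rot': array([ 3.14144561e+00, -4.64895311e-05,  1.43236756e+00]), 'force': array([ 0.27063566, -0.41346493, -0.2649177 ]), 'grip_width': 9.814333227136382e-05}
```

Call:
step_arm(
  plan=[
    {"dx":-0.34,"dy":0.281,"dz":0,"rx":0,"ry":0,"rz":0,"claw":1},
    {"dx":-0.34,"dy":0.281,"dz":0,"rx":0,"ry":0,"rz":0,"claw":1},
    {"dx":-0.34,"dy":0.281,"dz":0,"rx":0,"ry":0,"rz":0,"claw":1},
    {"dx":-0.34,"dy":0.281,"dz":0,"rx":0,"ry":0,"rz":0,"claw":1},
    {"dx":0,"dy":0,"dz":0.35,"rx":0,"ry":0,"rz":0,"claw":1},
    {"dx":0,"dy":0,"dz":0.35,"rx":0,"ry":0,"rz":0,"claw":1},
    {"dx":0,"dy":0,"dz":0.355,"rx":0,"ry":0,"rz":0,"claw":1},
    {"dx":0,"dy":0,"dz":0,"rx":0,"ry":0,"rz":0,"claw":1},
  ],
)

```text
time_s: 3.9
ee_pos: [0.5009, 0.0125, 0.1133]
eef_rot: [-3.135, 0.001, 1.438]
force: [0.2, 0.1, 1.4]
grip_width: 0.0008
grip_force: 0.0
```

Run:
```python
from h import *
p=viewer.camera("side"); save(p,"s2.png",(250,110,400,260),3.6)
print(telemetry.get_obs()["ee_pos"],telemetry.get_obs()["force"])
```

```text
[0.50218182 0.01252376 0.1161222 ] [ 0.07050522  0.50989124 -0.49858752]
```

View pics/s2.png

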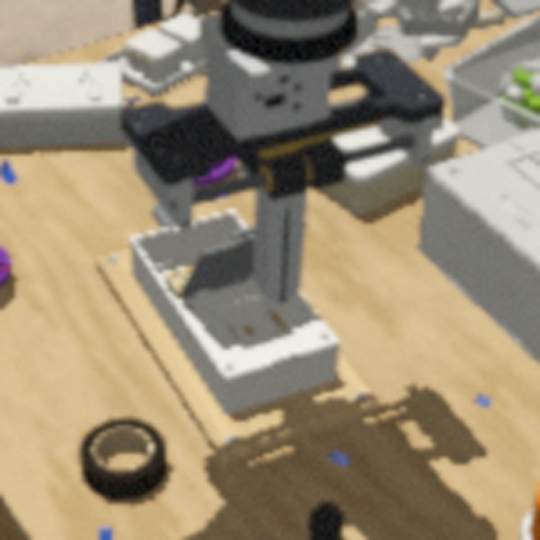

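Call:
step_arm(
  plan=[
    {"dx":0.25,"dy":0,"dz":0,"rx":0,"ry":0,"rz":0,"claw":1},
    {"dx":0.2,"dy":0,"dz":0,"rx":0,"ry":0,"rz":0,"claw":1},
    {"dx":0.15,"dy":0,"dz":0,"rx":0,"ry":0,"rz":0,"claw":1},
    {"dx":0.15,"dy":0,"dz":0,"rx":0,"ry":0,"rz":0,"claw":1},
    {"dx":0.15,"dy":0,"dz":0,"rx":0,"ry":0,"rz":0,"claw":1},
    {"dx":0.1,"dy":0,"dz":0,"rx":0,"ry":0,"rz":0,"claw":1},
    {"dx":0.1,"dy":0,"dz":0.07,"rx":0,"ry":0,"rz":0,"claw":1},
    {"dx":0.1,"dy":0,"dz":0.1,"rx":0,"ry":0,"rz":0,"claw":1},
    {"dx":0.07,"dy":0,"dz":0.1,"rx":0,"ry":0,"rz":0,"claw":1},
    {"dx":0,"dy":0,"dz":0,"rx":0,"ry":0,"rz":0,"claw":1},
  ],
)

```text
time_s: 4.95
ee_pos: [0.5189, 0.1389, 0.0879]
eef_rot: [-3.139, 0.001, 1.439]
force: [0.4, 0.0, 0.4]
grip_width: 0.0
grip_force: 0.0
```

Call:
step_arm(
  plan=[
    {"dx":0.05,"dy":0,"dz":0.05,"rx":0,"ry":0,"rz":0,"claw":1},
    {"dx":0.05,"dy":0,"dz":0.05,"rx":0,"ry":0,"rz":0,"claw":1},
    {"dx":0.02,"dy":0,"dz":0.04,"rx":0,"ry":0,"rz":0,"claw":1},
    {"dx":0,"dy":0,"dz":0,"rx":0,"ry":0,"rz":0,"claw":1},
    {"dx":0,"dy":0,"dz":0,"rx":0,"ry":0,"rz":0,"claw":1},
  ],
)

```text
time_s: 5.45
ee_pos: [0.5213, 0.1502, 0.076]
eef_rot: [-3.142, -0.0, 1.438]
force: [-0.4, -0.3, -0.6]
grip_width: 0.0005
grip_force: 0.0
```

Call:
step_arm(
  plan=[
    {"dx":0,"dy":0,"dz":0.03,"rx":0,"ry":0,"rz":0,"claw":1},
    {"dx":0,"dy":0,"dz":0.02,"rx":0,"ry":0,"rz":0,"claw":1},
    {"dx":0,"dy":0,"dz":0.02,"rx":0,"ry":0,"rz":0,"claw":1},
    {"dx":0,"dy":0,"dz":0,"rx":0,"ry":0,"rz":0,"claw":1},
  ],
)

```text
time_s: 5.85
ee_pos: [0.5212, 0.1502, 0.0687]
eef_rot: [-3.141, 0.0, 1.438]
force: [-0.6, 0.0, -0.8]
grip_width: 0.0006
grip_force: 0.0
```

Call:
step_arm(
  plan=[
    {"dx":0,"dy":0,"dz":0.02,"rx":0,"ry":0,"rz":0,"claw":1},
    {"dx":0,"dy":0,"dz":0.01,"rx":0,"ry":0,"rz":0,"claw":1},
    {"dx":0,"dy":0,"dz":0,"rx":0,"ry":0,"rz":0,"claw":1},
  ],
)

```text
time_s: 6.15
ee_pos: [0.5213, 0.1502, 0.066]
eef_rot: [-3.142, 0.0, 1.438]
force: [-1.7, -0.5, 3.9]
grip_width: 0.0004
grip_force: 1.8
```

Call:
step_arm(
  plan=[
    {"dx":0,"dy":0,"dz":0.02,"rx":0,"ry":0,"rz":0,"claw":1},
    {"dx":0,"dy":0,"dz":0,"rx":0,"ry":0,"rz":0,"claw":1},
  ],
)

```text
time_s: 6.35
ee_pos: [0.5216, 0.1502, 0.0651]
eef_rot: [3.141, 0.0, 1.438]
force: [-6.0, -3.1, 16.7]
grip_width: 0.0006
grip_force: 8.4
```

Call:
step_arm(
  plan=[
    {"dx":0,"dy":0,"dz":0.02,"rx":0,"ry":0,"rz":0,"claw":1},
    {"dx":0,"dy":0,"dz":0,"rx":0,"ry":0,"rz":0,"claw":1},
  ],
)

```text
time_s: 6.55
ee_pos: [0.5219, 0.1502, 0.0642]
eef_rot: [3.14, -0.0, 1.438]
force: [-11.1, -3.7, 30.1]
grip_width: 0.0001
grip_force: 14.6
```

Call:
step_arm(
  plan=[
    {"dx":0,"dy":0,"dz":-0.4,"rx":0,"ry":0,"rz":0,"claw":0},
    {"dx":0,"dy":0,"dz":-0.4,"rx":0,"ry":0,"rz":0,"claw":0},
    {"dx":0,"dy":0,"dz":-0.4,"rx":0,"ry":0,"rz":0,"claw":0},
    {"dx":-0.4,"dy":0,"dz":0,"rx":0,"ry":0,"rz":0,"claw":0},
    {"dx":-0.45,"dy":0,"dz":0,"rx":0,"ry":0,"rz":0,"claw":0},
    {"dx":-0.45,"dy":0,"dz":0,"rx":0,"ry":0,"rz":-0.09,"claw":0},
    {"dx":0,"dy":0,"dz":0,"rx":0,"ry":0,"rz":-0.09,"claw":0},
    {"dx":0,"dy":0,"dz":0,"rx":0,"ry":0,"rz":-0.09,"claw":0},
    {"dx":0,"dy":0,"dz":0,"rx":0,"ry":0,"rz":-0.09,"claw":0},
    {"dx":0,"dy":0,"dz":0,"rx":0,"ry":0,"rz":0,"claw":0},
  ],
)

```text
time_s: 7.55
ee_pos: [0.5043, 0.0231, 0.1818]
eef_rot: [-3.141, -0.0, 2.0]
force: [-0.0, -0.3, -0.2]
grip_width: 0.077
grip_force: 0.0
```

Run:
```python
from h import *
ims=[]
for n,b in [("top",(230,140,450,270)),("side",(260,150,440,290))]:
    p=viewer.camera(n);P=pts(p);X,Y,Z=P[...,0],P[...,1],P[...,2];im=p["img"].astype(int);ok=p["z_map"]>0
    save(p,n+"3.png",b,2.3); 
    ims.append(cv2.resize(cv2.imread("pics/"+n+"3.png"),(500,300)))
    near=ok&(abs(X-.512)<.05)&(Y>.095)&(Y<.16)&(Z>.04)&(Z<.15);print(n,"door z",np.percentile(Z[near],[5,50,95]))
    cn=ok&(abs(X-.577)<.03)&(abs(Y+.198)<.03)&(Z>.07)&(Z<.09);Q=P[cn];print("bar",cv2.minAreaRect((Q[:,:2]*1000).astype(np.float32)),Q.mean(0))
cv2.imwrite("pics/c3.png",np.vstack(ims))
print(telemetry.get_obs()["ee_pos"],telemetry.get_obs()["qpos"],goto((.577,-.1985,.2),116.3))
```

```text
top door z [0.04626318 0.04961034 0.05260651]
bar ((577.815673828125, -196.597412109375), (12.381730079650879, 35.40177536010742), 28.170185089111328) [ 0.57733525 -0.19617255  0.07968984]
side door z [0.0457051  0.04948075 0.05141215]
bar ((577.3609619140625, -200.0772247314453), (14.373265266418457, 34.99815368652344), 25.71634864807129) [ 0.57518179 -0.20157706  0.07806843]
[0.5043949  0.02320401 0.18185427] [-2.65673011e-02  2.38436372e-01  1.69728309e+00 -2.25714177e-05
  1.20597142e+00 -4.49488882e-01] (array([-2.32 , -0.248, -0.181]), array([-0.   , -0.   , -0.023]))
```

View pics/c3.png

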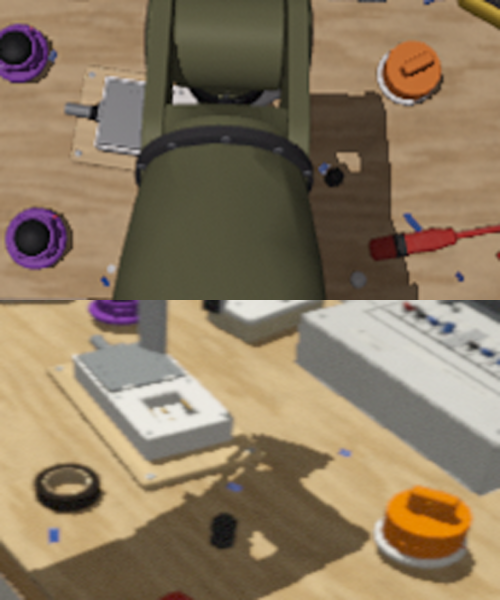

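Call:
step_arm(
  plan=[
    {"dx":-0.464,"dy":-0.05,"dz":0,"rx":0,"ry":0,"rz":0,"claw":0},
    {"dx":-0.464,"dy":-0.05,"dz":0,"rx":0,"ry":0,"rz":0,"claw":0},
    {"dx":-0.464,"dy":-0.05,"dz":0,"rx":0,"ry":0,"rz":0,"claw":0},
    {"dx":-0.464,"dy":-0.05,"dz":0,"rx":0,"ry":0,"rz":0,"claw":0},
    {"dx":-0.464,"dy":-0.05,"dz":0,"rx":0,"ry":0,"rz":-0.03,"claw":0},
    {"dx":0,"dy":0,"dz":0.3,"rx":0,"ry":0,"rz":0,"claw":0},
    {"dx":0,"dy":0,"dz":0.3,"rx":0,"ry":0,"rz":0,"claw":0},
    {"dx":0,"dy":0,"dz":0,"rx":0,"ry":0,"rz":0,"claw":0},
    {"dx":0,"dy":0,"dz":0,"rx":0,"ry":0,"rz":0,"claw":0},
  ],
)

```text
time_s: 8.55
ee_pos: [0.5779, -0.1982, 0.1226]
eef_rot: [-3.141, -0.0, 2.043]
force: [0.3, 0.0, 0.0]
grip_width: 0.0943
grip_force: 0.0
```

Run:
```python
from h import *
o=telemetry.get_obs();print(o["ee_pos"],o["eef_rot"],o["force"],goto((.5775,-.1985,.075),117))
p=viewer.camera("side"); save(p,"s4.png",(340,160,480,300),3.6)
```

```text
[ 0.57792629 -0.19817051  0.12255184] [-3.14137946e+00 -2.28593154e-04  2.04334669e+00] [0.30023174 0.04630247 0.0472454 ] (array([-0.001, -0.005,  0.476]), array([-0.   , -0.   ,  0.001]))
```

View pics/s4.png

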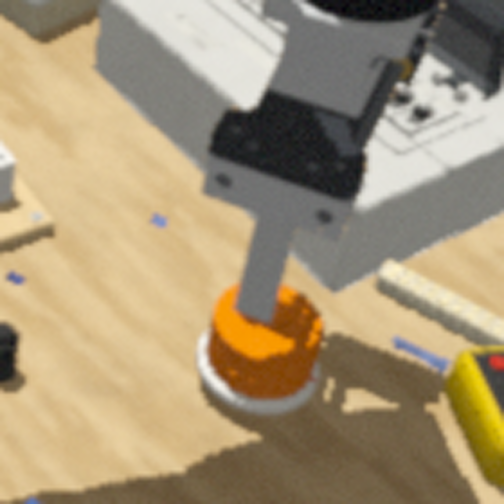

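Run:
```python
from h import *
p=viewer.camera("side");P=pts(p);ok=p["z_map"]>0
for x0 in np.arange(.6,.8,.03):
  for y0 in (-.28,-.22,-.16,-.10,-.04):
    m=ok&(abs(P[...,0]-x0)<.015)&(abs(P[...,1]-y0)<.03)&(P[...,2]<.14); print(round(x0,2),y0,P[...,2][m].max().round(3) if m.any() else None,end=' | ')
  print()
```

```text
0.6 -0.28 0.003 | 0.6 -0.22 0.082 | 0.6 -0.16 0.057 | 0.6 -0.1 0.004 | 0.6 -0.04 0.003 | 
0.63 -0.28 0.031 | 0.63 -0.22 0.004 | 0.63 -0.16 0.002 | 0.63 -0.1 0.004 | 0.63 -0.04 0.005 | 
0.66 -0.28 0.041 | 0.66 -0.22 0.009 | 0.66 -0.16 0.079 | 0.66 -0.1 0.01 | 0.66 -0.04 0.004 | 
0.69 -0.28 0.041 | 0.69 -0.22 0.017 | 0.69 -0.16 0.081 | 0.69 -0.1 0.009 | 0.69 -0.04 0.082 | 
0.72 -0.28 0.04 | 0.72 -0.22 0.019 | 0.72 -0.16 0.082 | 0.72 -0.1 None | 0.72 -0.04 0.082 | 
0.75 -0.28 0.038 | 0.75 -0.22 0.003 | 0.75 -0.16 0.092 | 0.75 -0.1 0.091 | 0.75 -0.04 0.083 | 
0.78 -0.28 0.037 | 0.78 -0.22 0.026 | 0.78 -0.16 0.138 | 0.78 -0.1 0.09 | 0.78 -0.04 0.082 |
```

Everything nearby is below the gripper body (0.155); go down and grip.

Call:
step_arm(
  plan=[
    {"dx":0,"dy":0,"dz":0.2,"rx":0,"ry":0,"rz":0,"claw":0},
    {"dx":0,"dy":0,"dz":0.2,"rx":0,"ry":0,"rz":0,"claw":0},
    {"dx":0,"dy":-0.005,"dz":0.07,"rx":0,"ry":0,"rz":0,"claw":0},
    {"dx":0,"dy":0,"dz":0,"rx":0,"ry":0,"rz":0,"claw":0},
    {"dx":0,"dy":0,"dz":0,"rx":0,"ry":0,"rz":0,"claw":0.5},
    {"dx":0,"dy":0,"dz":0,"rx":0,"ry":0,"rz":0,"claw":0.7},
    {"dx":0,"dy":0,"dz":0,"rx":0,"ry":0,"rz":0,"claw":0.8},
    {"dx":0,"dy":0,"dz":0,"rx":0,"ry":0,"rz":0,"claw":0.85},
    {"dx":0,"dy":0,"dz":0,"rx":0,"ry":0,"rz":0,"claw":0.9},
    {"dx":0,"dy":0,"dz":0,"rx":0,"ry":0,"rz":0,"claw":1},
  ],
  grip_force=35,
)

```text
time_s: 9.65
ee_pos: [0.5773, -0.1986, 0.075]
eef_rot: [3.142, 0.0, 2.045]
force: [0.2, 0.2, 0.8]
grip_width: 0.0495
grip_force: 0.0
```

Call:
step_arm(
  plan=[
    {"dx":0,"dy":0,"dz":0,"rx":0,"ry":0,"rz":0,"claw":1},
    {"dx":0,"dy":0,"dz":0,"rx":0,"ry":0,"rz":0,"claw":1},
    {"dx":0,"dy":0,"dz":0,"rx":0,"ry":0,"rz":0,"claw":1},
  ],
)

```text
time_s: 9.95
ee_pos: [0.5773, -0.1985, 0.0749]
eef_rot: [-3.142, -0.0, 2.045]
force: [0.0, 0.6, -0.2]
grip_width: 0.0254
grip_force: 0.0
```

Call:
step_arm(
  plan=[
    {"dx":0,"dy":0,"dz":0,"rx":0,"ry":0,"rz":0,"claw":1},
    {"dx":0,"dy":0,"dz":0,"rx":0,"ry":0,"rz":0,"claw":1},
    {"dx":0,"dy":0,"dz":0,"rx":0,"ry":0,"rz":0,"claw":1},
    {"dx":0,"dy":0,"dz":0,"rx":0,"ry":0,"rz":0,"claw":1},
    {"dx":0,"dy":0,"dz":0,"rx":0,"ry":0,"rz":0,"claw":1},
  ],
)

```text
time_s: 10.45
ee_pos: [0.5773, -0.1986, 0.0749]
eef_rot: [-3.142, -0.0, 2.045]
force: [0.6, 0.4, -1.0]
grip_width: 0.0127
grip_force: 35.0
```

Call:
step_arm(
  plan=[
    {"dx":0,"dy":0,"dz":-0.03,"rx":0,"ry":0,"rz":0,"claw":1},
    {"dx":0,"dy":0,"dz":-0.07,"rx":0,"ry":0,"rz":0,"claw":1},
    {"dx":0,"dy":0,"dz":-0.12,"rx":0,"ry":0,"rz":0,"claw":1},
    {"dx":0,"dy":0,"dz":-0.15,"rx":0,"ry":0,"rz":0,"claw":1},
    {"dx":0,"dy":0,"dz":-0.15,"rx":0,"ry":0,"rz":0,"claw":1},
    {"dx":0,"dy":0,"dz":-0.12,"rx":0,"ry":0,"rz":0,"claw":1},
    {"dx":0,"dy":0,"dz":-0.07,"rx":0,"ry":0,"rz":0,"claw":1},
    {"dx":0,"dy":0,"dz":-0.03,"rx":0,"ry":0,"rz":0,"claw":1},
    {"dx":0,"dy":0,"dz":0,"rx":0,"ry":0,"rz":0,"claw":1},
  ],
)

```text
time_s: 11.35
ee_pos: [0.5773, -0.1986, 0.1491]
eef_rot: [3.142, 0.0, 2.045]
force: [-1.6, 0.3, -1.3]
grip_width: 0.0127
grip_force: 35.0
```

Run:
```python
from h import *
o=telemetry.get_obs();print(o["ee_pos"],o["eef_rot"],o["force"],o["grip_width"],goto(box2w((.512,.0865),-97.6,(40,0,150)),82.4))
p=viewer.camera("side"); save(p,"s5.png",(340,130,480,300),3)
P=pts(p);im=p["img"].astype(int);X,Y,Z=P[...,0],P[...,1],P[...,2]
m=(p["z_map"]>0)&(abs(X-.577)<.05)&(abs(Y+.198)<.05)&(Z>.03)&(Z<.12); print(np.percentile(Z[m],[1,5]))
```

```text
[ 0.57731994 -0.19856045  0.14909577] [3.14156143e+00 8.40650329e-05 2.04507763e+00] [-1.57819011  0.3406668  -1.33743539] 0.012672508564188563 (array([ 2.506,  0.493, -0.009]), array([0.   , 0.   , 0.386]))
[0.08832389 0.09022528]
```

View pics/s5.png

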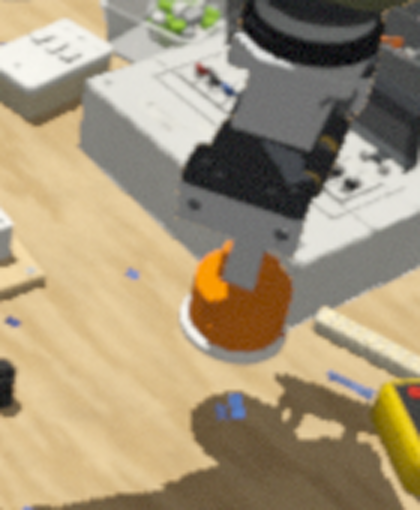

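Call:
step_arm(
  plan=[
    {"dx":0.1,"dy":0.02,"dz":0,"rx":0,"ry":0,"rz":0,"claw":1},
    {"dx":0.2,"dy":0.04,"dz":0,"rx":0,"ry":0,"rz":0,"claw":1},
    {"dx":0.3,"dy":0.06,"dz":0,"rx":0,"ry":0,"rz":0,"claw":1},
    {"dx":0.36,"dy":0.07,"dz":0,"rx":0,"ry":0,"rz":0,"claw":1},
    {"dx":0.36,"dy":0.07,"dz":0,"rx":0,"ry":0,"rz":0,"claw":1},
    {"dx":0.36,"dy":0.07,"dz":0,"rx":0,"ry":0,"rz":0,"claw":1},
    {"dx":0.32,"dy":0.06,"dz":0,"rx":0,"ry":0,"rz":0,"claw":1},
    {"dx":0.26,"dy":0.05,"dz":0,"rx":0,"ry":0,"rz":0,"claw":1},
    {"dx":0.17,"dy":0.035,"dz":0,"rx":0,"ry":0,"rz":0,"claw":1},
    {"dx":0.07,"dy":0.015,"dz":0,"rx":0,"ry":0,"rz":0,"claw":1},
  ],
)

```text
time_s: 12.4
ee_pos: [0.5059, 0.0479, 0.1487]
eef_rot: [-3.141, -0.0, 2.047]
force: [1.4, 0.1, -0.8]
grip_width: 0.013
grip_force: 35.0
```

Call:
step_arm(
  plan=[
    {"dx":0,"dy":0,"dz":0,"rx":0,"ry":0,"rz":0.03,"claw":1},
    {"dx":0,"dy":0,"dz":0,"rx":0,"ry":0,"rz":0.06,"claw":1},
    {"dx":0,"dy":0,"dz":0,"rx":0,"ry":0,"rz":0.07,"claw":1},
    {"dx":0,"dy":0,"dz":0,"rx":0,"ry":0,"rz":0.07,"claw":1},
    {"dx":0,"dy":0,"dz":0,"rx":0,"ry":0,"rz":0.07,"claw":1},
    {"dx":0,"dy":0,"dz":0,"rx":0,"ry":0,"rz":0.056,"claw":1},
    {"dx":0,"dy":0,"dz":0,"rx":0,"ry":0,"rz":0.03,"claw":1},
    {"dx":0,"dy":0,"dz":0,"rx":0,"ry":0,"rz":0,"claw":1},
    {"dx":0,"dy":0,"dz":0,"rx":0,"ry":0,"rz":0,"claw":1},
  ],
)

```text
time_s: 13.3
ee_pos: [0.5067, 0.0461, 0.1488]
eef_rot: [-3.141, 0.0, 1.44]
force: [0.7, 0.8, -1.1]
grip_width: 0.0126
grip_force: 35.0
```

Run:
```python
from h import *
o=telemetry.get_obs();print(o["time_s"],o["ee_pos"],np.degrees(o["eef_rot"]),o["force"],o["grip_width"],goto(box2w((.512,.0865),-97.6,(40,0,150)),82.4))
p=viewer.camera("side"); save(p,"s6.png",(250,110,400,260),3.8)
P=pts(p);im=p["img"].astype(int);X,Y,Z=P[...,0],P[...,1],P[...,2];ok=p["z_map"]>0
e=np.array([[np.cos(np.radians(-97.6)),np.sin(np.radians(-97.6))],[-np.sin(np.radians(-97.6)),np.cos(np.radians(-97.6))]])
B=(P[...,:2]-[.512,.0865])@e.T*1000
m=ok&(Z>.043)&(Z<.051)&(abs(B[...,0])<90)&(abs(B[...,1])<50)
print("box edges x",B[...,0][m].max(),"y",np.percentile(B[...,1][m],[.5,99.5]), "top z",np.median(Z[m]))
og=ok&(im[...,0]>120)&(im[...,2]<80)&(Z>.09)&(Z<.17)&(abs(B[...,0]-40)<50)&(abs(B[...,1])<50)
q=P[og&(Z<.123)]
# circle fit r=32 to cup side
from scipy.optimize import least_squares
q=q[(q[:,2]>.1)&(q[:,2]<.123)]
f=least_squares(lambda c:np.hypot(q[:,0]-c[0],q[:,1]-c[1])-.032,[.507,.047],loss="soft_l1",f_scale=.002);print("cup",f.x,f.cost,len(q))
```

```text
13.3 [0.50666363 0.04606256 0.14877963] [-1.79984311e+02  2.84547797e-03  8.25079911e+01] [ 0.6657814   0.82696774 -1.12228829] 0.012572615621486632 (array([ 0.008, -0.001, -0.012]), array([-0.   ,  0.   ,  0.001]))
box edges x 85.44899848336058 y [-41.96912501  41.26989011] top z 0.04728196235021878
cup [0.5051183  0.04521078] 1.776513381585524e-05 31
```

View pics/s6.png

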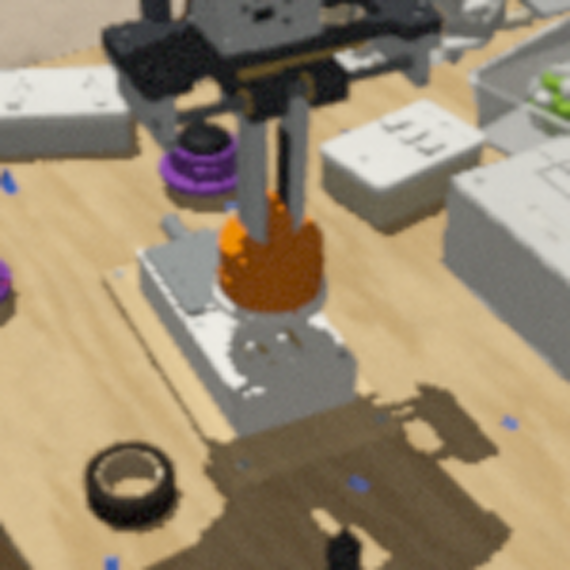

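```bash
cat > m.py <<'E'
from h import *
from scipy.optimize import least_squares
a=np.radians(-97.6);e=np.array([[np.cos(a),np.sin(a)],[-np.sin(a),np.cos(a)]])
for n in ["side","top","side"]:
    p=viewer.camera(n);P=pts(p);im=p["img"].astype(int);Z=P[...,2];ok=p["z_map"]>0
    B=(P[...,:2]-[.512,.0865])@e.T*1000; bx,by=B[...,0],B[...,1]
    m=ok&(Z>.0425)&(Z<.053)&(abs(bx)<95)&(abs(by)<55)
    ex=[bx[m&(abs(by-y)<2.5)].max() for y in range(-35,36,5) if (m&(abs(by-y)<2.5)).sum()>3]
    ys=[(by[s].min(),by[s].max()) for x in range(-75,80,5) for s in [m&(abs(bx-x)<2.5)] if s.sum()>8]
    print(n,"x end",np.median(ex).round(1),"y edges",np.median(ys,0).round(1), "n",len(ex),len(ys))
    # hue: orange cup side, and its circle
    hsv=cv2.cvtColor(p["img"],cv2.COLOR_RGB2HSV); og=ok&(hsv[...,0]<20)&(hsv[...,1]>170)&(abs(bx-40)<45)&(abs(by)<45)
    q=P[og&(Z>.097)&(Z<.124)]
    if len(q)>20:
        f=least_squares(lambda c:np.hypot(q[:,0]-c[0],q[:,1]-c[1])-.032,[.507,.047],loss="soft_l1",f_scale=.001)
        print("cup box xy",((f.x-[.512,.0865])@e.T*1000).round(1),len(q),np.abs(f.fun).mean())
    # board end
    m=ok&(Z>.007)&(Z<.02)&(abs(bx)<125)&(abs(by)<75)
    ex=[bx[s].max() for y in range(-50,51,5) for s in [m&(abs(by-y)<2.5)&(bx>80)] if s.sum()>2]
    ys=[(by[s].min(),by[s].max()) for x in range(-105,106,5) for s in [m&(abs(bx-x)<2.5)] if s.sum()>3]
    print("board x end",np.median(ex).round(1),"y",np.median(ys,0).round(1))
E
python3 m.py; python3 -c "
from h import *
o=telemetry.get_obs()['ee_pos'];print(o)"
```

```text
side x end 83.7 y edges [-42.    5.1] n 15 31
cup box xy [42.  -0.9] 229 0.0007180831669921376
board x end 114.4 y [-58.4 -40.7]
top x end -61.7 y edges [-40.7  38.1] n 15 4
board x end 88.2 y [-57.2  57.8]
side x end 83.9 y edges [-41.7   4.9] n 15 31
cup box xy [41.9 -0.8] 229 0.0007695989287473497
board x end 113.9 y [-58.6 -40.9]
[0.50672486 0.04616159 0.14891178]
```

Call:
step_arm(
  plan=[
    {"dx":0.004,"dy":0.009,"dz":0.06,"rx":0,"ry":0,"rz":0,"claw":1},
    {"dx":0,"dy":0,"dz":0.1,"rx":0,"ry":0,"rz":0,"claw":1},
    {"dx":0,"dy":0,"dz":0.07,"rx":0,"ry":0,"rz":0,"claw":1},
    {"dx":0,"dy":0,"dz":0.02,"rx":0,"ry":0,"rz":0,"claw":1},
    {"dx":0,"dy":0,"dz":0,"rx":0,"ry":0,"rz":0,"claw":1},
  ],
)

```text
time_s: 14.0
ee_pos: [0.5075, 0.0465, 0.1234]
eef_rot: [-3.141, 0.0, 1.439]
force: [0.1, -0.1, -1.2]
grip_width: 0.0127
grip_force: 35.0
```

Call:
step_arm(
  plan=[
    {"dx":0,"dy":0,"dz":0.02,"rx":0,"ry":0,"rz":0,"claw":1},
    {"dx":0,"dy":0,"dz":0.02,"rx":0,"ry":0,"rz":0,"claw":1},
    {"dx":0,"dy":0,"dz":0.01,"rx":0,"ry":0,"rz":0,"claw":1},
    {"dx":0,"dy":0,"dz":0,"rx":0,"ry":0,"rz":0,"claw":1},
  ],
)

```text
time_s: 14.4
ee_pos: [0.5076, 0.0465, 0.1189]
eef_rot: [-3.141, 0.0, 1.439]
force: [-0.8, -0.4, -0.7]
grip_width: 0.0128
grip_force: 35.0
```

Call:
step_arm(
  plan=[
    {"dx":0,"dy":0,"dz":0.02,"rx":0,"ry":0,"rz":0,"claw":1},
    {"dx":0,"dy":0,"dz":0.01,"rx":0,"ry":0,"rz":0,"claw":1},
    {"dx":0,"dy":0,"dz":0,"rx":0,"ry":0,"rz":0,"claw":1},
  ],
)

```text
time_s: 14.7
ee_pos: [0.5076, 0.0465, 0.1158]
eef_rot: [-3.141, -0.0, 1.439]
force: [-0.6, 1.6, -0.9]
grip_width: 0.0128
grip_force: 35.0
```

Call:
step_arm(
  plan=[
    {"dx":0,"dy":0,"dz":0.02,"rx":0,"ry":0,"rz":0,"claw":1},
    {"dx":0,"dy":0,"dz":0,"rx":0,"ry":0,"rz":0,"claw":1},
  ],
)

```text
time_s: 14.9
ee_pos: [0.5079, 0.0465, 0.1141]
eef_rot: [3.141, -0.0, 1.439]
force: [-0.5, 0.6, 1.8]
grip_width: 0.0128
grip_force: 35.0
```

Inside the socket, now entering the clips; press on.

Call:
step_arm(
  plan=[
    {"dx":0,"dy":0,"dz":0.02,"rx":0,"ry":0,"rz":0,"claw":1},
    {"dx":0,"dy":0,"dz":0.01,"rx":0,"ry":0,"rz":0,"claw":1},
    {"dx":0,"dy":0,"dz":0,"rx":0,"ry":0,"rz":0,"claw":1},
  ],
)

```text
time_s: 15.2
ee_pos: [0.5076, 0.0465, 0.1108]
eef_rot: [-3.141, 0.0, 1.439]
force: [0.1, 0.6, -0.1]
grip_width: 0.0125
grip_force: 35.0
```

Call:
step_arm(
  plan=[
    {"dx":0,"dy":0,"dz":0.02,"rx":0,"ry":0,"rz":0,"claw":1},
    {"dx":0,"dy":0,"dz":0,"rx":0,"ry":0,"rz":0,"claw":1},
  ],
)

```text
time_s: 15.4
ee_pos: [0.5074, 0.0465, 0.1083]
eef_rot: [-3.141, 0.0, 1.439]
force: [1.9, -0.7, -3.5]
grip_width: 0.0128
grip_force: 35.0
```

Call:
step_arm(
  plan=[
    {"dx":0,"dy":0,"dz":0.01,"rx":0,"ry":0,"rz":0,"claw":1},
    {"dx":0,"dy":0,"dz":0,"rx":0,"ry":0,"rz":0,"claw":1},
  ],
)

```text
time_s: 15.6
ee_pos: [0.5077, 0.0465, 0.1079]
eef_rot: [-3.141, 0.0, 1.439]
force: [0.0, -0.2, -2.0]
grip_width: 0.0127
grip_force: 35.0
```

Call:
step_arm(
  plan=[
    {"dx":0,"dy":0,"dz":0.02,"rx":0,"ry":0,"rz":0,"claw":1},
    {"dx":0,"dy":0,"dz":0,"rx":0,"ry":0,"rz":0,"claw":1},
    {"dx":0,"dy":0,"dz":0,"rx":0,"ry":0,"rz":0,"claw":1},
  ],
)

```text
time_s: 15.9
ee_pos: [0.508, 0.0465, 0.1076]
eef_rot: [3.14, -0.0, 1.439]
force: [-7.5, -0.9, 20.2]
grip_width: 0.0126
grip_force: 35.0
```

Call:
step_arm(
  plan=[
    {"dx":0,"dy":0,"dz":0.01,"rx":0,"ry":0,"rz":0,"claw":1},
    {"dx":0,"dy":0,"dz":0,"rx":0,"ry":0,"rz":0,"claw":1},
    {"dx":0,"dy":0,"dz":0,"rx":0,"ry":0,"rz":0,"claw":1},
  ],
)

```text
time_s: 16.2
ee_pos: [0.5081, 0.0465, 0.1076]
eef_rot: [3.14, -0.0, 1.439]
force: [-12.7, -1.2, 32.6]
grip_width: 0.0125
grip_force: 35.0
```

Run:
```python
from h import *
p=viewer.camera("side"); save(p,"s7.png",(250,110,400,260),3.8); print(telemetry.get_obs()["force"],telemetry.get_obs()["moment"])
```

```text
[-12.93156825  -1.19256026  31.91207048] [-0.30292109  2.8912515   0.05695791]
```

View pics/s7.png

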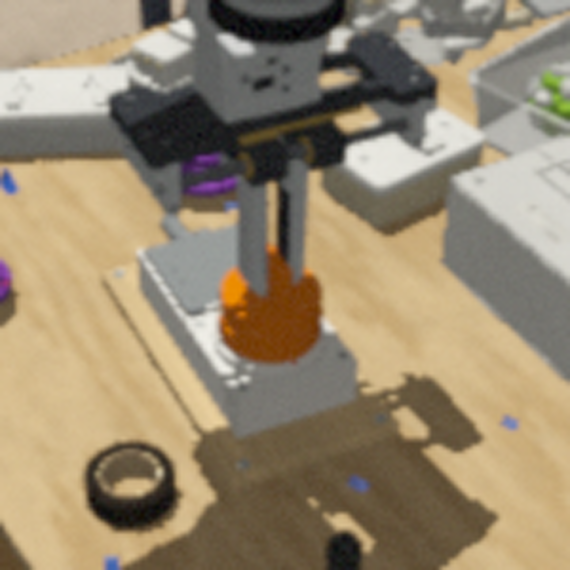

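The cover and head sit flush on the box, with the flange at about (270, 355), and TCP z of 0.1076 matches the home height. Next I draw the cover straight up.

Call:
step_arm(
  plan=[
    {"dx":0,"dy":0,"dz":-0.015,"rx":0,"ry":0,"rz":0,"claw":1},
    {"dx":0,"dy":0,"dz":-0.015,"rx":0,"ry":0,"rz":0,"claw":1},
    {"dx":0,"dy":0,"dz":-0.01,"rx":0,"ry":0,"rz":0,"claw":1},
    {"dx":0,"dy":0,"dz":-0.01,"rx":0,"ry":0,"rz":0,"claw":1},
    {"dx":0,"dy":0,"dz":-0.01,"rx":0,"ry":0,"rz":0,"claw":1},
    {"dx":0,"dy":0,"dz":-0.01,"rx":0,"ry":0,"rz":0,"claw":1},
    {"dx":0,"dy":0,"dz":-0.02,"rx":0,"ry":0,"rz":0,"claw":1},
    {"dx":0,"dy":0,"dz":-0.02,"rx":0,"ry":0,"rz":0,"claw":1},
    {"dx":0,"dy":0,"dz":0,"rx":0,"ry":0,"rz":0,"claw":1},
  ],
)

```text
time_s: 17.15
ee_pos: [0.5079, 0.0465, 0.1164]
eef_rot: [3.141, -0.0, 1.439]
force: [0.4, 0.0, -0.7]
grip_width: 0.0126
grip_force: 35.0
```

Call:
step_arm(
  plan=[
    {"dx":0,"dy":0,"dz":-0.04,"rx":0,"ry":0,"rz":0,"claw":1},
    {"dx":0,"dy":0,"dz":-0.05,"rx":0,"ry":0,"rz":0,"claw":1},
    {"dx":0,"dy":0,"dz":-0.1,"rx":0,"ry":0,"rz":0,"claw":1},
    {"dx":0,"dy":0,"dz":-0.1,"rx":0,"ry":0,"rz":0,"claw":1},
    {"dx":0,"dy":0,"dz":-0.15,"rx":0,"ry":0,"rz":0,"claw":1},
    {"dx":0,"dy":0,"dz":-0.15,"rx":0,"ry":0,"rz":0,"claw":1},
    {"dx":0,"dy":0,"dz":-0.15,"rx":0,"ry":0,"rz":0,"claw":1},
    {"dx":0,"dy":0,"dz":-0.15,"rx":0,"ry":0,"rz":0,"claw":1},
    {"dx":0,"dy":0,"dz":0,"rx":0,"ry":0,"rz":0,"claw":1},
    {"dx":0,"dy":0,"dz":0,"rx":0,"ry":0,"rz":0,"claw":1},
  ],
)

```text
time_s: 18.15
ee_pos: [0.5077, 0.0465, 0.205]
eef_rot: [3.141, -0.0, 1.439]
force: [-0.5, -0.6, 0.0]
grip_width: 0.013
grip_force: 35.0
```

Run:
```python
from h import *
p=viewer.camera("side"); save(p,"s8.png",(250,110,400,260),3.8); o=telemetry.get_obs();print(o["force"],o["ee_pos"],o["joint_vel"])
```

```text
[-0.25728271 -0.51931647 -0.68881885] [0.50746257 0.04650463 0.20453238] [-0.00041758  0.00944161  0.00571354 -0.00077827  0.00024881  0.00109119]
```

View pics/s8.png

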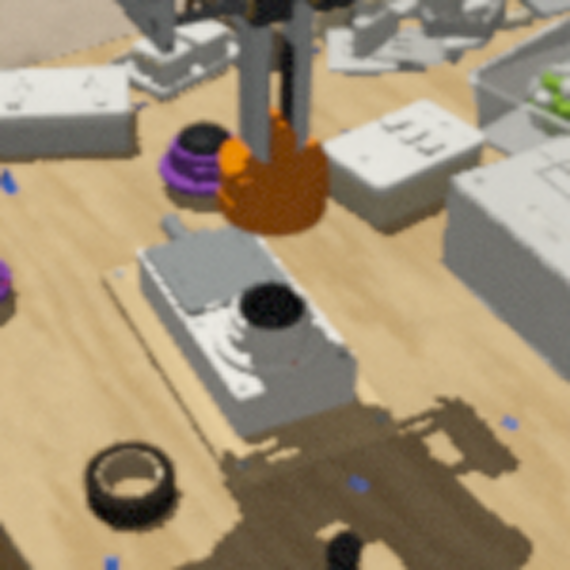

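The head is seated flat at (272, 330), the door is shut, and the cover is held upright about 97 mm above where it sat.

```bash
python3 -c "
from station import hand_in
print(hand_in())"
```

```text
the job is handed in; nothing more can be done
None
```

The job is handed in: the terminal door is shut, the sensor head is home in the socket, and the orange cover is held upright in the gripper about 97 mm above where it sat. The hand-in returned no verdict.

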